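# Unload the hot dry-block heater with the lifting hook

### The arm

A 7-joint arm with a two-finger parallel gripper is mounted at the origin on a cart in front of the work surface, level with it; the furniture and walls round the work are solid. World frame = base frame: x ahead of the robot, y to its left, z up, the work surface at z = 0. Lengths are in m, angles in rad, forces in N, time in s.
With the tool pointing down it reaches from about 0.4 to 0.925 m from the base axis. Payload 5.6 kg.
Tool frame: the origin (TCP) lies at the very end of the fingers, on their centre line; the grasp point (between the pads) lies 19 mm behind it (grip_depth is the distance from the TCP to the grasp point, in m); z points along the fingers, y is the line along which they close (so a half turn about z gives the same grasp; the last joint's range is limited). The gripper opens to 85 mm and grips with 20 to 120 N. Pads are 22 mm wide; open, the fingers measure 114 mm over their backs; the gripper's body (76 mm by 85 mm) begins 54 mm behind the grasp point. The pads swing forward as they close: fully open they stand 13 mm farther back than shut.
Start: joints at [1.29, 0.468, -0.012, 1.603, 0.006, 1.071, -0.056], TCP at [0.153, -0.632, 0.231] pointing down, gripper open.
Joint ranges: [-2.53, 2.53], [-0.31, 2.02], [-1.57, 1.55], [0.28, 2.44], [-1.29, 4.43], [0.15, 1.84], [-2.92, 2.92]. Speed limits (rad/s): [2.57, 2.57, 3.14, 3.14, 3.14, 3.14, 3.14].

### API

Orientations are given as [roll, pitch, yaw] about the fixed x, y, z axes, in that order (R = Rz(yaw) Ry(pitch) Rx(roll)).
In Python, from workcell import * gives the robot as it stands.
- The arm moves only by the tool step_arm, never from a script. Its argument "targets" is a list of rows, each a list of 5 numbers: the opening, from 0 (shut) to 1 (fully open), then the shift along the tool's x, y, z in mm, then the turn about the tool's z in degrees. In form: [[fingers, dx, dy, dz, spin], ...]. A call has exactly 10 rows; each row is the pose to reach, as a shift and turn from the pose commanded when the call began, along the tool's axes at that moment; what a row does not reach only later rows make up. A row lasts 1/10 s, in which the tool goes at most 50 mm and 8.59 degrees, less where a joint would pass 70% of its speed; a pose out of reach is approached as far as the arm can. A call with a gripper value outside its range is refused whole. The fingers move at their own pace and stop on an object; "newtons" is the grip in N (left out, the last holds). Time passes only in rows, so rows that repeat a pose let the fingers close, or fill a call up. It gives the time, the measured TCP pose, the force, the opening and the grip force at its end, in the units of the state.
- get_obs(): the state, without advancing time (a new reading comes with each control period).
- get_image(name): name is "side" or "top" or "wrist"; returns a dict with "color" (400x640x3 uint8, blue, green, red), "vfov" (degrees; the focal length in pixels is half the picture's height over the tangent of half this angle, whatever the lens; pixels are square), "cx", "cy" (the principal point, pixels), "R" (3x3) and "t" (3): a world point X has camera coordinates R X + t. Camera axes: x right, y down, z forward; pixel columns grow to the right and rows downward; lengths in m; the calibration is good to about 2 mm. A picture is of the moment at which its call begins. There is no depth.
- hand_in(): hands the job in; it is judged then, once.
Trained networks look in a picture, given as the dict that the camera call returned (one of the last four; its "shot" number tells which), for a name from the list of things; names that differ only in an ending like _2 or _b are one class to them, and where a whole thing is asked for, a point or a joint stands for the part that bears it (a point fixed in the world has none). Each returns a list of dicts, best first, with "confidence" (0 to 1); they miss things now and then, are a little off and sometimes report something else, mostly with a low value. They report only what shows in the picture. A call takes as long as a camera call. They do not tell look-alikes from the thing itself.
- outline_of(picture, name): "pixels" (400x640 bool, what is visible of it) and "box" ([centre column, centre row, width, height] in pixels, round what is visible of it).
- mark_of(picture, name): "xy" ([column, row] in pixels: a listed point, or the origin of a listed thing).
The state is a dict: "time_s": time; "qpos": joint angles; "joint_vel": joint speeds; "tau": joint torques, N m; "tcp_pos": TCP position; "eef_rot": TCP orientation; "force": force on the tool from outside, world axes, zero at the start; "wrist_torque": the same for the moment, N m; "opening": finger opening in m; "grasp_force": force on a finger pad.
Only numpy, scipy, OpenCV 4.12 (cv2) and the standard library are available. Lean on these libraries where they do the work, as an engineer would, in place of code of your own. Each camera call takes 0.05 s, during which the arm holds its last target. There are 200 camera calls.

### The job

The incubation is over: unload the dry-block heater. Slide its cover back until it clicks open, then take the lifting hook by its T-handle, draw every canister out of its bore by the bail and stand it upright on the cooling tray. The canisters are hot, so the gripper itself must not touch them. When all are out, hang the hook back in its stand and slide the cover shut until it clicks; leave the other things on the bench alone.

Things in the scene. Friction and masses are not known exactly. Their poses are not given: they have to be found in the camera images.
- heater: Dry-block heater, white and grey housing 226 mm deep (x), 274 mm wide (y), 136 mm high, fixed; frame at the centre of its underside, -x is the front with the control panel, z up. Three bores, 67 mm in diameter, lie side by side 55 mm in front of its centre, 80 mm apart in y; a steel cover slides over them between side rails whose tops are 136 mm above the bench.
- well_1 (a point): Centre of the mouth of the middle bore, 124 mm above the bench; the bores' flat floors are 12 mm above the bench. The other two mouths are 80 mm either side of it along the heater's y.
- heater_cover (a joint): How far the steel cover (100 x 245 x 5 mm) is slid back along the heater's +x, in m: 0 shut over the bores, 0.100 the stop when open, bores free. A spring plunger holds it at each end: the last 14 mm of travel at either end go over a ridge that takes about 6 N, then it snaps in. Clicked open it reads 0.097 to 0.100, clicked shut 0 to 0.003; between, it slides with about 1 N.
- cover_handle (a point): Middle of the black bar handle on the cover, moving with it: the bar runs along the heater's y, 110 mm long, 12 x 12 mm in section, its axis 163.5 mm above the bench, 26 mm free beneath it; its two posts stand 45 mm either side of the middle.
- lift_hook: Lifting hook, 90 g: orange T-handle bar, 124 mm along its y, 16 mm thick in x, 18 mm high in z, frame at the bar's centre, z up as it hangs. Its 6 mm wire shank runs down from the middle and ends in a J with the upturned tip to +x. Below the bar's centre: top of the tip 86 mm, saddle 98 mm, underside of the J 104 mm. In x the J reaches from -11 to +11.5 mm, gap between shank and tip 9 mm.
- hook_saddle (a point): The saddle of the hook (upper face of its lowest wire, midway between shank and tip), where a bail rests: 98 mm straight below the centre of the bar.
- hook_stand: Stand of the hook, fixed: base plate 85 x 125 mm, two uprights 94 mm apart along its y, each with a flared cradle on top, 22 mm wide at its floor (135 mm above the bench) and about 45 mm at the lips (157 mm above the bench). Frame at the centre of its underside. The T-handle lies across both cradles along the stand's y and lifts straight up; the shank hangs between the uprights.
- stand_cradle (a point): Where the centre of the T-handle lies when the hook hangs in its stand: 144 mm above the bench.
- cool_tray: Loose steel cooling tray with a black rubber mat, 250 mm (x) by 130 mm (y), rim 16 mm high and 3 mm thick, the mat's top 5 mm above the bench; 0.6 kg; frame at the centre of its underside. Three canisters fit side by side along its x, 78 mm apart.
- canister_0: Hot steel sample canister with a blue lid, 60 mm in diameter, 46 mm high to the top of the lid, 120 to 230 g; absent in some runs. It starts on the floor of a bore. Frame at the centre of its underside, z up. A stiff bail of 4.4 mm wire stands on the lid in its y-z plane: 42 mm wide, its opening 33 mm wide and 30 mm high, narrowing to the top; the wire's top is 80 mm above the underside.
- bail_0 (a point): Middle of the top wire of the blue-lidded canister's bail (wire axis, 78 mm above its underside); the wire runs level there along the canister's y for 12 mm.
- canister_1: Hot steel sample canister with a red lid, 60 mm in diameter, 46 mm high to the top of the lid, 120 to 230 g; absent in some runs. It starts on the floor of a bore. Frame at the centre of its underside, z up. A stiff bail of 4.4 mm wire stands on the lid in its y-z plane: 42 mm wide, its opening 33 mm wide and 30 mm high, narrowing to the top; the wire's top is 80 mm above the underside.
- bail_1 (a point): Middle of the top wire of the red-lidded canister's bail (wire axis, 78 mm above its underside); the wire runs level there along the canister's y for 12 mm.
- canister_2: Hot steel sample canister with a green lid, 60 mm in diameter, 46 mm high to the top of the lid, 120 to 230 g; absent in some runs. It starts on the floor of a bore. Frame at the centre of its underside, z up. A stiff bail of 4.4 mm wire stands on the lid in its y-z plane: 42 mm wide, its opening 33 mm wide and 30 mm high, narrowing to the top; the wire's top is 80 mm above the underside.
- bail_2 (a point): Middle of the top wire of the green-lidded canister's bail (wire axis, 78 mm above its underside); the wire runs level there along the canister's y for 12 mm.
- timer: Bystander, to be left alone: small white lab timer with three red keys, 62x64x19 mm.
- petri_0: Bystander, to be left alone: petri dish, 72 mm across, 15 mm high, the lower of a stack of two.
- petri_1: Bystander, to be left alone: petri dish, 72 mm across, the upper of the stack.
- amber_vial: Bystander, to be left alone: small brown bottle with a black cap, 38 mm across, 99 mm tall.
- tape_roll: Bystander, to be left alone: roll of masking tape lying flat, 64 mm across, 19 mm high.
Things that resemble listed ones, but are neither listed nor needed, are in the scene too. Several things have the shape of the lift_hook; the one meant has the colours described above.

How it is judged:
By the outcome, as a careful person would: the job done as asked, in the order asked, and still so for the second after the job is handed in, with the robot touching nothing.
Of canister_0, canister_1, canister_2 only 2 to 3 are there at a start; the rules pass over those that are not, and their reading is None.
At some moment in a run one of canister_0, canister_1, canister_2, cool_tray may be knocked a few centimetres aside while the robot is not near it.
Once in a run the grip may slacken for a moment while it holds something.
It also fails if it takes over 210 s, if anything falls off the work surface, if the arm or the gripper's body presses on something with over 40 N, if the wrist force passes 120 N, or if a joint passes its speed limit or range.

## Working session

There is one attempt and no reset: what is moved stays moved. The work goes in short steps, Python scripts to look and compute and a tool call to move; the robot and the scene stay as the last step left them, time stands still between calls to the robot, and variables do not carry over. Pictures are saved under pics/ and viewed, at most 14 in all, crops included, and the job is handed in when it is done.

Besides the shell and the picture viewer there is one more tool, called after ">>>" as name([rows], argument=value, ...), one row to a line, values as JSON. step_arm: Moves the arm, as the interface text tells. Its arguments: {"type":"object","properties":{"targets":{"type":"array","items":{"type":"array","items":{"type":"number"}}},"newtons":{"type":"number"}},"required":["targets"]}

```bash
mkdir -p pics
cat > h.py <<'E'
from workcell import *
import numpy as np, cv2
from scipy.spatial.transform import Rotation as Ro
def f(p): return 200/np.tan(np.radians(p["vfov"])/2)
def ray(p,uv):
    R=np.array(p["R"]);t=np.array(p["t"])
    d=R.T@np.array([(uv[0]-p["cx"])/f(p),(uv[1]-p["cy"])/f(p),1]);return -R.T@t,d
def at_z(p,uv,z):
    c,d=ray(p,uv);return c+d*(z-c[2])/d[2]
def proj(p,X):
    q=np.array(p["R"])@np.array(X)+np.array(p["t"]);return np.array([p["cx"]+f(p)*q[0]/q[2],p["cy"]+f(p)*q[1]/q[2]])
def tri(obs):
    A=np.zeros((3,3));b=np.zeros(3)
    for p,uv in obs:
        c,d=ray(p,uv);d=d/np.linalg.norm(d);M=np.eye(3)-np.outer(d,d);A+=M;b+=M@c
    return np.linalg.solve(A,b)
def st():
    o=get_obs();print("t",round(o["time_s"],2),"tcp",np.round(o["tcp_pos"],4),"rot",np.round(o["eef_rot"],3),"F",np.round(o["force"],1),"open",round(o["opening"],4),"g",round(o["grasp_force"],1));return o
def tool(dw,o=None):
    "world shift (m) -> tool mm"
    o=o or get_obs();return np.round(Ro.from_euler("xyz",o["eef_rot"]).as_matrix().T@np.array(dw)*1000,1)
E
cat > a.py <<'E'
from h import *
st()
P={n:get_image(n) for n in("side","top","wrist")}
for n,p in P.items():
    cv2.imwrite(f"pics/{n}0.png",p["color"]); print(n,"cam",np.round(-np.array(p["R"]).T@p["t"],3),"f",round(f(p)), p["cx"],p["cy"])
for nm in["heater","well_1","cover_handle","lift_hook","hook_saddle","hook_stand","stand_cradle","cool_tray","canister_0","timer","petri_0","amber_vial","tape_roll"]:
    for n in("side","top"):
        print(nm,n,[(np.round(m["xy"],1).tolist(),round(m["confidence"],2)) for m in mark_of(P[n],nm)[:4]])
E
python3 a.py
```

```text
t 0.0 tcp [ 0.1529 -0.6311  0.2303] rot [-3.14   0.     0.238] F [-0.1  0.3 -0.2] open 0.0854 g 0.0
side cam [0.449 0.747 1.165] f 511 312.8829511041077 204.12674419195653
top cam [ 0.534 -0.02   1.117] f 388 320.9013498764863 203.59134411294022
wrist cam [ 0.221 -0.614  0.372] f 316 317.83839339981046 201.27872293551596
heater side [([305.0, 217.9], 0.74)]
heater top [([330.1, 197.4], 0.75), ([425.5, 222.8], 0.66), ([240.2, 167.1], 0.55), ([329.3, 214.8], 0.23)]
well_1 side [([327.6, 196.5], 0.86), ([252.4, 297.3], 0.66)]
well_1 top [([328.4, 214.5], 0.55)]
cover_handle side [([325.8, 185.0], 0.65)]
cover_handle top [([325.8, 216.5], 0.76), ([213.2, 207.8], 0.19)]
lift_hook side [([390.3, 219.7], 0.88), ([306.1, 298.9], 0.61), ([378.3, 280.7], 0.58)]
lift_hook top [([211.6, 209.3], 0.8), ([316.1, 283.4], 0.68), ([250.7, 269.7], 0.54)]
hook_saddle side [([375.4, 299.0], 0.77), ([386.5, 238.6], 0.55)]
hook_saddle top [([223.4, 212.9], 0.79), ([257.5, 268.8], 0.61), ([318.7, 275.2], 0.58), ([226.6, 213.1], 0.32)]
hook_stand side [([304.2, 325.8], 0.63)]
hook_stand top [([227.7, 210.2], 0.58)]
stand_cradle side [([302.6, 302.6], 0.75)]
stand_cradle top [([213.9, 209.8], 0.69)]
cool_tray side [([343.5, 148.3], 0.57)]
cool_tray top []
canister_0 side []
canister_0 top []
timer side [([269.6, 149.7], 0.79)]
timer top [([407.8, 149.1], 0.91)]
petri_0 side [([252.0, 299.1], 0.63), ([255.7, 300.0], 0.56)]
petri_0 top [([237.4, 163.0], 0.93), ([238.1, 164.4], 0.59)]
amber_vial side [([223.7, 262.4], 0.88), ([328.6, 186.5], 0.74)]
amber_vial top [([213.1, 209.1], 0.74), ([274.9, 133.2], 0.49), ([216.1, 208.2], 0.45)]
tape_roll side [([241.6, 186.9], 0.72)]
tape_roll top [([356.2, 128.1], 0.61)]
```

View pics/side0.png

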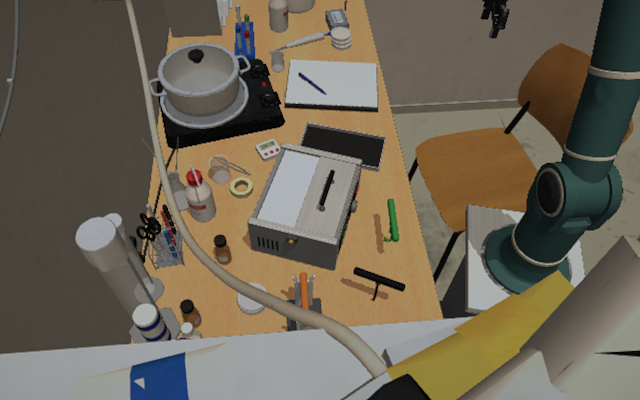

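View pics/top0.png

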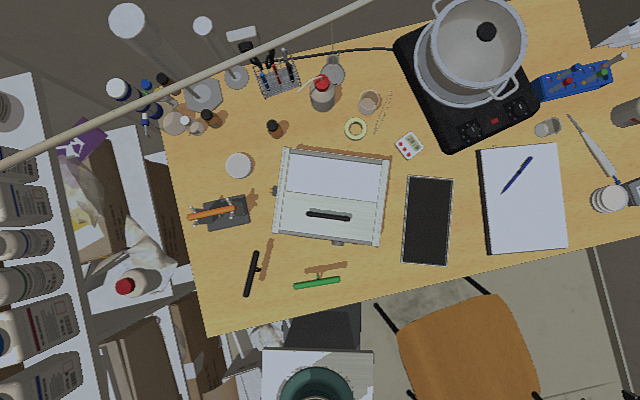

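Hook candidates are the orange bar in the stand (top 212,211), a black one (252,272) and a green one (317,283). Orange matches the description. The tray is at top (427,220), the handle at (328,215), and the heater is shut.

```bash
cat > b.py <<'E'
from h import *
P={n:get_image(n) for n in("side","top")}
T=P["top"];S=P["side"]
hsv=cv2.cvtColor(T["color"],cv2.COLOR_BGR2HSV);hs=cv2.cvtColor(S["color"],cv2.COLOR_BGR2HSV)
def rect(mask,p,z,nm):
    n,l,s,c=cv2.connectedComponentsWithStats(mask.astype(np.uint8));i=1+np.argmax(s[1:,4])
    ys,xs=np.where(l==i); W=np.array([at_z(p,(x,y),z)[:2] for x,y in zip(xs,ys)])
    (cx,cy),(w,h),a=cv2.minAreaRect((W*1000).astype(np.float32)); 
    if w<h: w,h,a=h,w,a+90
    print(nm,"n",len(xs),"c",round(cx,1),round(cy,1),"size",round(w),round(h),"long axis deg",round(a,1))
def roi(m,x0,x1,y0,y1):
    o=np.zeros_like(m);o[y0:y1,x0:x1]=m[y0:y1,x0:x1];return o
rect(roi((hsv[...,0]<16)&(hsv[...,1]>170)&(hsv[...,2]>120),180,245,195,230),T,.153,"bar")
rect(roi(hsv[...,2]<75,300,356,205,224),T,.169,"handle")
rect(roi(hsv[...,2]<60,398,460,170,270),T,.006,"mat")
for nm,z in(("heater",.136),("cool_tray",.016)):
    for o in outline_of(T,nm)[:1]: rect(o["pixels"],T,z,nm)
print("handle tri",np.round(tri([(T,(328,215.5)),(S,(326,190))]),4))
for nm in("petri_0","amber_vial","tape_roll","timer"):
    for m in mark_of(T,nm)[:2]: print(nm,np.round(at_z(T,m["xy"],0.02),3))
c0,d0=ray(T,(0,165));c1,d1=ray(T,(370,0));n=np.cross(d0,d1)
for uv in((150,100),(190,220),(290,295),(380,365)):
    c,d=ray(S,uv);print("hose",np.round(c+d*(n@(c0-c))/(n@d),2))
a=cv2.resize(T["color"][180:240,175:255],None,fx=5,fy=5,interpolation=2)
b=cv2.resize(T["color"][140:250,265:395],None,fx=3,fy=3,interpolation=2)
o=np.zeros((max(a.shape[0],b.shape[0]),a.shape[1]+b.shape[1],3),np.uint8);o[:a.shape[0],:a.shape[1]]=a;o[:b.shape[0],a.shape[1]:]=b
cv2.imwrite("pics/crop1.png",o)
E
python3 b.py
```

```text
bar n 153 c 536.1 273.6 size 121 15 long axis deg 104.0
handle n 214 c 534.9 -18.6 size 106 12 long axis deg 84.1
mat n 3543 c 528.0 -302.7 size 242 121 long axis deg 176.4
heater n 9572 c 582.1 -14.4 size 295 231 long axis deg 83.6
cool_tray n 4144 c 529.1 -297.8 size 250 133 long axis deg 176.4
handle tri [ 0.5363 -0.0196  0.1499]
petri_0 [0.675 0.234 0.02 ]
petri_0 [0.669 0.235 0.02 ]
amber_vial [0.772 0.143 0.02 ]
tape_roll [ 0.791 -0.09   0.02 ]
timer [ 0.739 -0.241  0.02 ]
timer [ 0.523 -0.293  0.02 ]
hose [ 0.97 -0.07  0.33]
hose [0.73 0.31 0.45]
hose [0.51 0.52 0.68]
hose [0.42 0.61 0.77]
```

View pics/crop1.png

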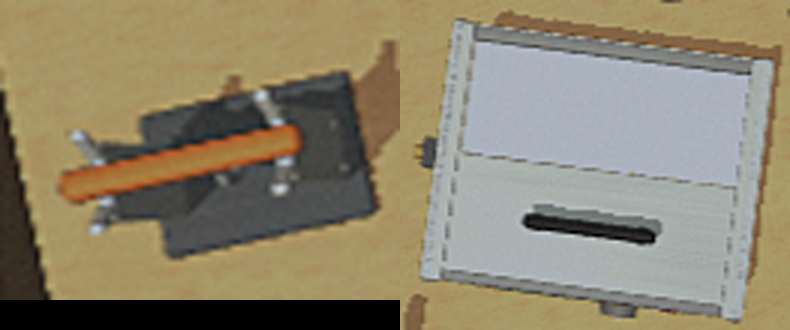

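The crop confirms the orange bar lying in the cradles and the shut cover with its black handle. The hose is far off and high. I'll move above the handle first.

>>> step_arm([
  [1,50,-48,-30,-8],
  [1,90,-86,-60,-16],
  [1,130,-125,-90,-24],
  [1,170,-165,-110,-32],
  [1,205,-200,-120,-40],
  [1,240,-235,-120,-48],
  [1,275,-270,-120,-54],
  [1,310,-305,-120,-60],
  [1,345,-340,-120,-65],
  [1,380,-375,-120,-70],
])

```text
time_s: 2.85
tcp_pos: [0.4052, -0.2245, 0.3511]
eef_rot: [3.14, 0.001, 1.463]
force: [0.7, 0.3, -1.0]
opening: 0.0851
grasp_force: 0.0
```

```bash
cat >> h.py <<'E'
def plan(xyz,yaw=None):
    "tool mm and spin deg from the measured pose to world xyz (m), yaw deg"
    o=st();d=tool(np.array(xyz)-o["tcp_pos"],o)
    s=0 if yaw is None else -((yaw-np.degrees(o["eef_rot"][2])+180)%360-180)
    print("plan",d,"spin",round(s,1))
E
python3 -c "
from h import *
plan((.535,-.019,.30),84)"
```

```text
t 2.85 tcp [ 0.4052 -0.2245  0.3511] rot [3.140e+00 1.000e-03 1.463e+00] F [ 0.7  0.3 -1. ] open 0.0851 g 0.0
plan [218.4 106.8  50.9] spin -0.2
```

>>> step_arm([
  [1,40,20,10,0],
  [1,80,40,20,0],
  [1,110,60,30,0],
  [1,140,75,40,0],
  [1,170,85,50,0],
  [1,170,85,50,0],
  [1,170,85,50,0],
  [1,170,85,50,0],
  [1,170,85,50,0],
  [1,170,85,50,0],
])

```text
time_s: 3.85
tcp_pos: [0.5077, -0.0679, 0.3008]
eef_rot: [3.141, 0.001, 1.457]
force: [-1.0, 0.2, 0.3]
opening: 0.0855
grasp_force: 0.0
```

```bash
cat > c.py <<'E'
from h import *
plan((.535,-.019,.27),84)
W=get_image("wrist");T=get_image("top")
for n,p in(("wrist",W),("top",T)):
    for nm in("cover_handle","well_1","heater"): print(n,nm,[(np.round(m["xy"],1).tolist(),round(m["confidence"],2)) for m in mark_of(p,nm)[:2]])
for m in mark_of(W,"cover_handle")[:1]: print(at_z(W,m["xy"],.1635))
cv2.imwrite("pics/w1.png",W["color"])
E
python3 c.py
```

```text
t 3.85 tcp [ 0.5077 -0.0679  0.3008] rot [3.141e+00 1.000e-03 1.457e+00] F [-1.   0.2  0.3] open 0.0855 g 0.0
plan [51.7 21.6 30.8] spin -0.5
wrist cover_handle [([341.6, 130.9], 0.61), ([377.7, 120.2], 0.34)]
wrist well_1 [([340.2, 131.0], 0.93)]
wrist heater [([374.6, 120.7], 0.66)]
top cover_handle [([327.4, 214.5], 0.78)]
top well_1 [([327.3, 214.7], 0.65)]
top heater [([329.3, 195.3], 0.97), ([328.0, 214.9], 0.62)]
[ 0.53320468 -0.01714161  0.1635    ]
```

View pics/w1.png

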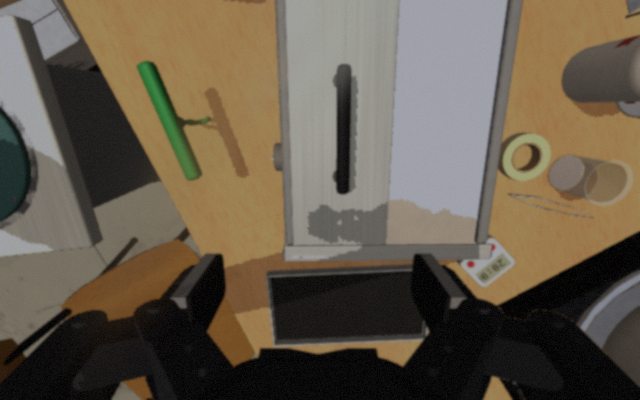

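The wrist view shows the handle at (343,129), parallel to the finger plane. It measures at about (0.534, -0.018), which fits the top view. Descending to grip it.

>>> step_arm([
  [1,25,10,20,0],
  [1,45,18,45,0],
  [1,51,21,75,0],
  [1,51,21,105,0],
  [1,51,21,130,0],
  [1,51,21,147,0],
  [1,51,21,148,0],
  [0,51,21,148,0],
  [0,51,21,148,0],
  [0,51,21,148,0],
], newtons=40)

```text
time_s: 5.3
tcp_pos: [0.5352, -0.0185, 0.1536]
eef_rot: [3.139, 0.0, 1.459]
force: [0.2, -0.5, -0.3]
opening: 0.0441
grasp_force: 0.0
```

>>> step_arm([
  [0,0,0,0,0],
  [0,0,0,0,0],
  [0,0,0,0,0],
  [0,0,0,0,0],
  [0,0,8,0,0],
  [0,0,20,0,0],
  [0,0,32,0,0],
  [0,0,45,0,0],
  [0,0,60,0,0],
  [0,0,75,0,0],
])

```text
time_s: 6.3
tcp_pos: [0.6092, -0.0263, 0.1531]
eef_rot: [-3.141, 0.0, 1.46]
force: [-2.7, 0.9, 8.2]
opening: 0.0109
grasp_force: 44.4
```

>>> step_arm([
  [0,0,8,0,0],
  [0,0,14,0,0],
  [0,0,19,0,0],
  [0,0,24,0,0],
  [0,0,27,0,0],
  [0,0,27,0,0],
  [0,0,27,0,0],
  [0,0,27,0,0],
  [0,0,27,0,0],
  [0,0,27,0,0],
])

```text
time_s: 7.3
tcp_pos: [0.6348, -0.029, 0.1532]
eef_rot: [-3.139, 0.0, 1.46]
force: [-3.4, 1.6, 9.5]
opening: 0.0107
grasp_force: 44.5
```

>>> step_arm([
  [0,0,2,0,0],
  [0,0,3,0,0],
  [0,0,3,0,0],
  [0,0,3,0,0],
  [0,0,3,0,0],
  [1,0,0,0,0],
  [1,0,0,0,0],
  [1,0,0,0,0],
  [1,0,0,-40,0],
  [1,0,0,-80,0],
])

```text
time_s: 8.3
tcp_pos: [0.635, -0.03, 0.2317]
eef_rot: [-3.138, -0.0, 1.459]
force: [1.6, -1.1, 0.8]
opening: 0.082
grasp_force: 0.0
```

```bash
cat > d.py <<'E'
from h import *
st()
T=get_image("top");S=get_image("side")
hsv=cv2.cvtColor(T["color"],cv2.COLOR_BGR2HSV)
for nm in("cover_handle","well_1","canister_0","bail_0","heater"):
  for n,p in(("top",T),("side",S)):
    print(n,nm,[(np.round(m["xy"],1).tolist(),round(m["confidence"],2)) for m in mark_of(p,nm)[:4]])
cv2.imwrite("pics/t2.png",T["color"])
o=np.vstack([cv2.resize(T["color"][130:260,250:400],None,fx=4,fy=4)[:, :600],])
cv2.imwrite("pics/t2c.png",o)
E
python3 d.py
```

```text
t 8.3 tcp [ 0.635  -0.03    0.2317] rot [-3.138 -0.     1.459] F [ 1.6 -1.1  0.8] open 0.082 g 0.0
top cover_handle []
side cover_handle [([288.0, 177.6], 0.64)]
top well_1 [([329.1, 213.7], 0.61), ([425.2, 222.4], 0.42)]
side well_1 [([303.4, 299.4], 0.2)]
top canister_0 [([270.6, 133.2], 0.31)]
side canister_0 [([315.7, 246.1], 0.38)]
top bail_0 [([297.6, 210.6], 0.8)]
side bail_0 [([251.8, 299.5], 0.53), ([315.4, 229.9], 0.42), ([334.5, 182.6], 0.41)]
top heater []
side heater [([307.7, 218.6], 0.73)]
```

>>> step_arm([
  [1,0,-10,-30,0],
  [1,-10,-30,-60,0],
  [1,-20,-50,-90,0],
  [1,-30,-70,-120,0],
  [1,-30,-97,-150,0],
  [1,-30,-97,-150,0],
  [1,-30,-97,-150,0],
  [1,-30,-97,-150,0],
  [1,-30,-97,-150,0],
  [1,-30,-97,-150,0],
])

```text
time_s: 9.9
tcp_pos: [0.5361, -0.0487, 0.3811]
eef_rot: [-3.139, -0.001, 1.46]
force: [-0.0, 0.4, 0.5]
opening: 0.0858
grasp_force: 0.0
```

```bash
cat > e.py <<'E'
from h import *
st()
W=get_image("wrist")
for nm in("well_1","cover_handle","canister_0","bail_0","stand_cradle","lift_hook","hook_saddle"):
    zz={"well_1":.124,"cover_handle":.1635,"canister_0":.012,"bail_0":.090,"stand_cradle":.144,"lift_hook":.144,"hook_saddle":.046}[nm]
    print(nm,[(np.round(m["xy"],1).tolist(),round(m["confidence"],2),np.round(at_z(W,m["xy"],zz),4)[:2].tolist()) for m in mark_of(W,nm)[:4]])
cv2.imwrite("pics/w2.png",W["color"])
E
python3 e.py
```

```text
t 9.9 tcp [ 0.5361 -0.0487  0.3811] rot [-3.139e+00 -1.000e-03  1.460e+00] F [-0.   0.4  0.5] open 0.0858 g 0.0
well_1 [([315.9, 143.5], 0.84, [0.5353, -0.018]), ([313.7, 76.0], 0.27, [0.5417, 0.0605])]
cover_handle [([403.1, 147.2], 0.58, [0.6335, -0.0291])]
canister_0 [([313.3, 79.5], 0.93, [0.54, 0.0665]), ([316.4, 185.4], 0.68, [0.526, -0.0977])]
bail_0 [([312.1, 76.1], 0.78, [0.5395, 0.0639]), ([317.0, 199.1], 0.61, [0.5273, -0.0994]), ([351.5, 136.1], 0.53, [0.5834, -0.017])]
stand_cradle []
lift_hook [([183.7, 136.9], 0.76, [0.3814, 0.0091])]
hook_saddle [([204.0, 135.2], 0.8, [0.37, 0.0048]), ([195.5, 11.6], 0.66, [0.3932, 0.1659])]
```

View pics/w2.png

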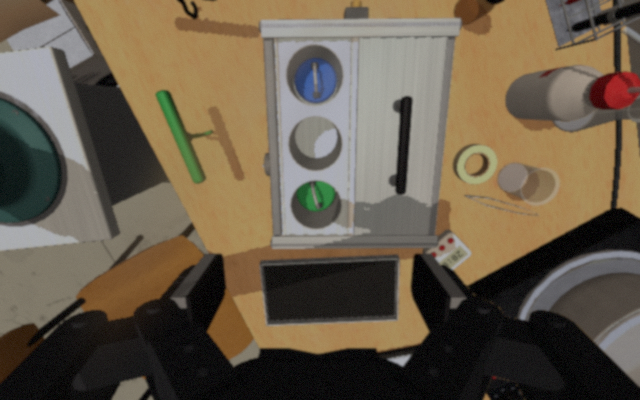

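The wrist view shows blue at (315,78) in the +y bore and green at (315,196) in the -y bore. The middle bore (316,144) is empty, and the cover handle has moved 0.1 m, so the cover is open. Next I'll magnify the bails for their orientation.

Run:
```python
import cv2,numpy as np
a=cv2.imread("pics/w2.png")
b=[cv2.resize(a[y:y+60,285:345],None,fx=6.6,fy=6.6,interpolation=cv2.INTER_CUBIC) for y in(48,170)]
cv2.imwrite("pics/w2c.png",np.hstack(b))
```

```text
(no output)
```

View pics/w2c.png

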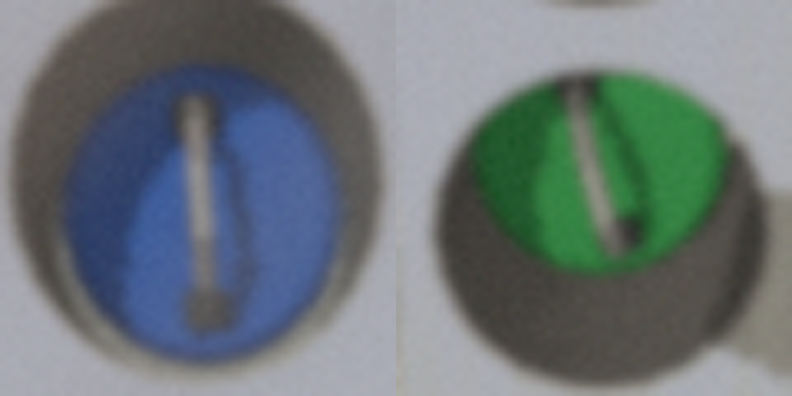

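```bash
python3 - <<'E'
from h import *
W=get_image("wrist")
for n,a,b in(("blue",(314.5,64.7),(316.5,95)),("green",(312.6,183.6),(320.2,204.8))):
    A=at_z(W,a,.058);B=at_z(W,b,.058);d=A-B
    print(n,np.round((A+B)/2,4),"len",round(np.hypot(*d[:2])*1000,1),"wire deg",round(np.degrees(np.arctan2(d[1],d[0])),1))
E
python3 -c "
from h import *
plan((.5,.21,.32),104)"
```

```text
blue [0.5439 0.0612 0.058 ] len 39.3 wire deg 87.5
green [ 0.5267 -0.1014  0.058 ] len 35.5 wire deg 102.6
t 10.35 tcp [ 0.536  -0.0488  0.3824] rot [-3.142  0.     1.459] F [ 0.  -0.4  0.3] open 0.0856 g 0.0
plan [253.2 -64.5  62.4] spin -20.4
```

>>> step_arm([
  [1,35,-10,0,-3],
  [1,75,-20,5,-6],
  [1,115,-30,10,-10],
  [1,155,-40,15,-14],
  [1,190,-50,20,-18],
  [1,220,-60,25,-20],
  [1,250,-64,30,-20],
  [1,253,-64,32,-20],
  [1,253,-64,32,-20],
  [1,253,-64,32,-20],
])

```text
time_s: 11.35
tcp_pos: [0.501, 0.2084, 0.3504]
eef_rot: [-3.141, 0.001, 1.807]
force: [0.2, 0.3, 0.7]
opening: 0.0851
grasp_force: 0.0
```

```bash
cat > g.py <<'E'
from h import *
o=st()
W=get_image("wrist")
for nm,z in(("stand_cradle",.144),("lift_hook",.144),("hook_saddle",.046),("hook_stand",0)):
    print(nm,[(np.round(m["xy"],1).tolist(),round(m["confidence"],2),np.round(at_z(W,m["xy"],z),4)[:2].tolist()) for m in mark_of(W,nm)[:3]])
hsv=cv2.cvtColor(W["color"],cv2.COLOR_BGR2HSV)
m=(hsv[...,0]<16)&(hsv[...,1]>170)&(hsv[...,2]>120)
n,l,s,c=cv2.connectedComponentsWithStats(m.astype(np.uint8))
for i in np.argsort(-s[1:,4])[:2]+1:
    ys,xs=np.where(l==i); Q=np.array([at_z(W,(x,y),.153)[:2]*1000 for x,y in zip(xs,ys)],np.float32)
    print("bar",s[i],cv2.minAreaRect(Q))
    u0,u1=s[i][0]-60,s[i][0]+s[i][2]+60;v0,v1=max(0,s[i][1]-30),s[i][1]+s[i][3]+30
    if i==np.argmax(s[1:,4])+1: cv2.imwrite("pics/stand.png",cv2.resize(W["color"][v0:v1,max(u0,0):u1],None,fx=2.4,fy=2.4,interpolation=2)); print("crop",u0,v0)
E
python3 g.py
```

```text
t 11.35 tcp [0.501  0.2084 0.3504] rot [-3.141e+00  1.000e-03  1.807e+00] F [0.2 0.3 0.7] open 0.0851 g 0.0
stand_cradle [([362.3, 123.0], 0.59, [0.533, 0.2752])]
lift_hook [([217.1, 169.3], 0.59, [0.389, 0.1891]), ([364.9, 121.0], 0.58, [0.5351, 0.2778])]
hook_saddle [([208.2, 256.1], 0.93, [0.3688, 0.0255]), ([357.3, 116.8], 0.85, [0.538, 0.2807]), ([233.7, 158.7], 0.58, [0.383, 0.1846])]
hook_stand [([349.2, 119.2], 0.56, [0.5326, 0.2747])]
bar [ 357   60   18  120 1443] ((535.0863037109375, 276.51177978515625), (15.28425407409668, 120.19297790527344), 13.900525093078613)
crop 297 30
bar [628 319   5   4   9] ((924.5982666015625, 121.00639343261719), (4.160218715667725, 4.098541736602783), 61.9166145324707)
```

View pics/stand.png

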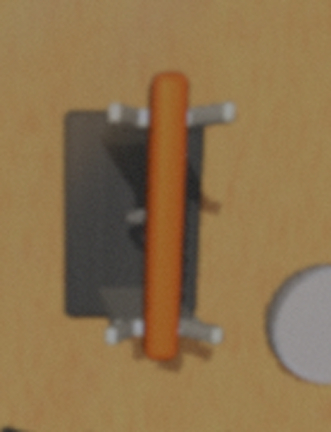

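Run:
```python
from h import *
W=get_image("wrist")
ax=np.array([np.cos(np.radians(13.9)),np.sin(np.radians(13.9)),0])
for s in(-11,0,11):
  for z in(.043,.058): print(s,z,np.round(proj(W,np.array([.535,.2765,z])+ax*s/1000),1))
print("cradle half", proj(W,(.535,.2765,.153)))
im=W["color"][60:180,325:405]
cv2.imwrite("pics/hookc.png",cv2.resize(im,None,fx=6,fy=6,interpolation=2)[:600*2][120:620])
plan((.535,.2765,.20),103.9)
```

```text
-11 0.043 [346.1 119.7]
-11 0.058 [347. 120.]
0 0.043 [354.  119.6]
0 0.058 [355.3 120. ]
11 0.043 [362.  119.5]
11 0.058 [363.5 119.9]
cradle half [365.57602947 122.94946981]
t 11.65 tcp [0.5008 0.209  0.3506] rot [3.141 0.    1.807] F [-0.7  0.3 -0. ] open 0.0852 g 0.0
plan [ 57.7  49.  150.6] spin -0.4
```

View pics/hookc.png

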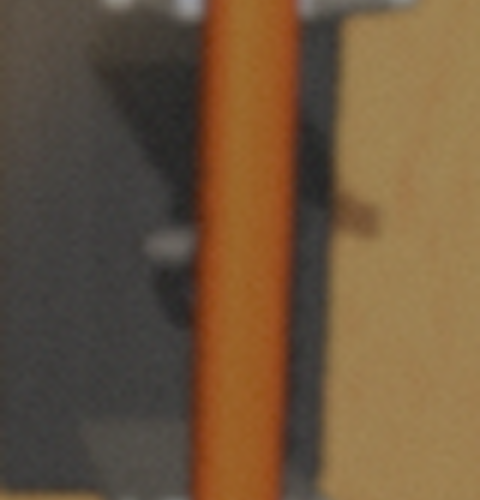

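>>> step_arm([
  [1,25,20,20,0],
  [1,50,40,45,0],
  [1,58,49,80,0],
  [1,58,49,120,0],
  [1,58,49,155,0],
  [1,58,49,185,0],
  [1,58,49,210,0],
  [1,58,49,224,0],
  [1,58,49,224,0],
  [0,58,49,224,0],
], newtons=70)

```text
time_s: 12.65
tcp_pos: [0.5351, 0.278, 0.1273]
eef_rot: [3.14, -0.0, 1.808]
force: [0.5, -0.2, 0.6]
opening: 0.0733
grasp_force: 0.0
```

>>> step_arm([
  [0,0,0,0,0],
  [0,0,0,0,0],
  [0,0,0,0,0],
  [0,0,0,0,0],
  [0,0,0,0,0],
  [0,0,0,0,0],
  [0,0,0,0,0],
  [0,0,0,0,0],
  [0,0,0,0,0],
  [0,0,0,0,0],
])

```text
time_s: 13.65
tcp_pos: [0.535, 0.2778, 0.1273]
eef_rot: [3.14, 0.0, 1.808]
force: [-0.6, -0.9, 5.0]
opening: 0.0146
grasp_force: 68.9
```

>>> step_arm([
  [0,0,0,-10,0],
  [0,0,0,-25,0],
  [0,0,0,-50,0],
  [0,0,0,-80,0],
  [0,0,0,-110,0],
  [0,0,0,-140,0],
  [0,0,0,-170,0],
  [0,0,0,-185,0],
  [0,0,0,-185,0],
  [0,0,0,-185,0],
])

```text
time_s: 14.65
tcp_pos: [0.5341, 0.2772, 0.3105]
eef_rot: [-3.14, 0.001, 1.809]
force: [0.5, -0.1, -1.3]
opening: 0.0147
grasp_force: 68.3
```

```bash
cat > k.py <<'E'
from h import *
o=st();R=Ro.from_euler("xyz",o["eef_rot"]).as_matrix();b=np.array(o["tcp_pos"])-R[:,2]*.0167
P={n:get_image(n) for n in("side","wrist","top")}
print({n:np.round(proj(p,b+R[:,2]*.098),1) for n,p in P.items()})
ims=[]
for n in("side","wrist"):
    p=P[n];u,v=proj(p,b+R[:,2]*.08).astype(int);x0=min(max(u-32,0),570);y0=min(max(v-50,0),300)
    print(n,x0,y0,"tip if +tooly",np.round(proj(p,b+R[:,2]*.086+R[:,1]*.0085),1),"if -",np.round(proj(p,b+R[:,2]*.086-R[:,1]*.0085),1))
    ims.append(cv2.resize(p["color"][y0:y0+100,x0:x0+65],None,fx=6,fy=6,interpolation=2))
cv2.imwrite("pics/tip.png",np.hstack(ims))
E
python3 k.py
```

```text
t 14.65 tcp [0.5341 0.2772 0.3105] rot [-3.140e+00  1.000e-03  1.809e+00] F [ 0.5 -0.1 -1.3] open 0.0147 g 68.3
{'side': array([305.8, 281. ]), 'wrist': array([319.4, 210. ]), 'top': array([199.2, 212.7])}
side 273 226 tip if +tooly [301.5 278.5] if - [310.  278.1]
wrist 287 168 tip if +tooly [331.6 215.2] if - [307.4 215.3]
```

View pics/tip.png

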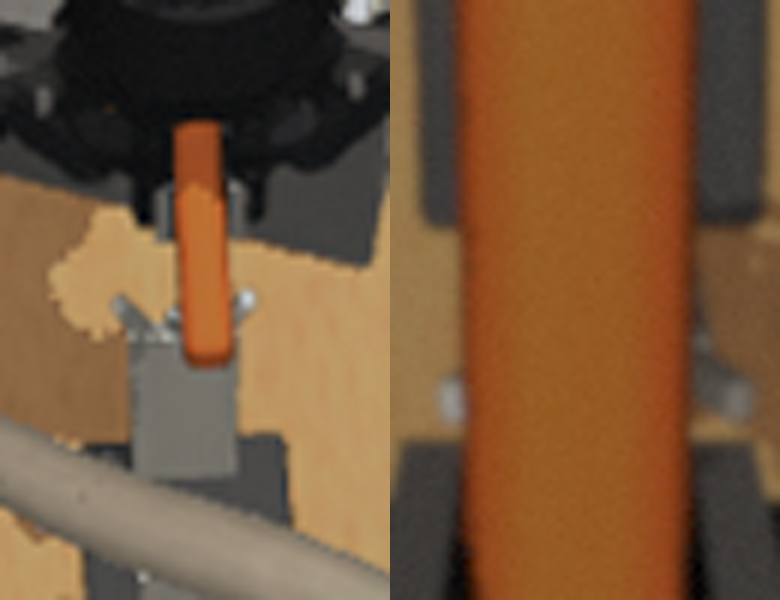

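>>> step_arm([
  [0,-20,-5,0,0],
  [0,-45,-12,0,3],
  [0,-75,-20,0,6],
  [0,-105,-29,0,9],
  [0,-135,-37,0,12],
  [0,-165,-45,0,16],
  [0,-190,-52,0,16],
  [0,-207,-57,0,16],
  [0,-207,-57,0,16],
  [0,-207,-57,0,16],
])

```text
time_s: 15.8
tcp_pos: [0.5275, 0.0635, 0.3108]
eef_rot: [-3.14, -0.001, 1.529]
force: [-0.5, 1.1, -1.0]
opening: 0.0146
grasp_force: 68.2
```

```bash
sed -i 's/tip.png/tip2.png/' k.py; sed -i 's/for n in("side","wrist"):/for n in("side","top"):/' k.py; python3 k.py; python3 -c "
from h import *
plan((.527,.062,.3105),87.5)"
```

```text
t 15.8 tcp [0.5275 0.0635 0.3108] rot [-3.140e+00 -1.000e-03  1.529e+00] F [-0.5  1.1 -1. ] open 0.0146 g 68.2
{'side': array([325.7, 198.1]), 'wrist': array([319.2, 210.6]), 'top': array([291.6, 218. ])}
side 293 143 tip if +tooly [322.1 194.3] if - [329.5 195.6]
top 258 168 tip if +tooly [291.4 214.3] if - [290.9 221.8]
t 15.95 tcp [0.5276 0.0646 0.3112] rot [-3.141e+00 -1.000e-03  1.532e+00] F [-0.   0.3 -0.8] open 0.015 g 68.2
plan [-2.7 -0.5  0.7] spin 0.3
```

View pics/tip2.png

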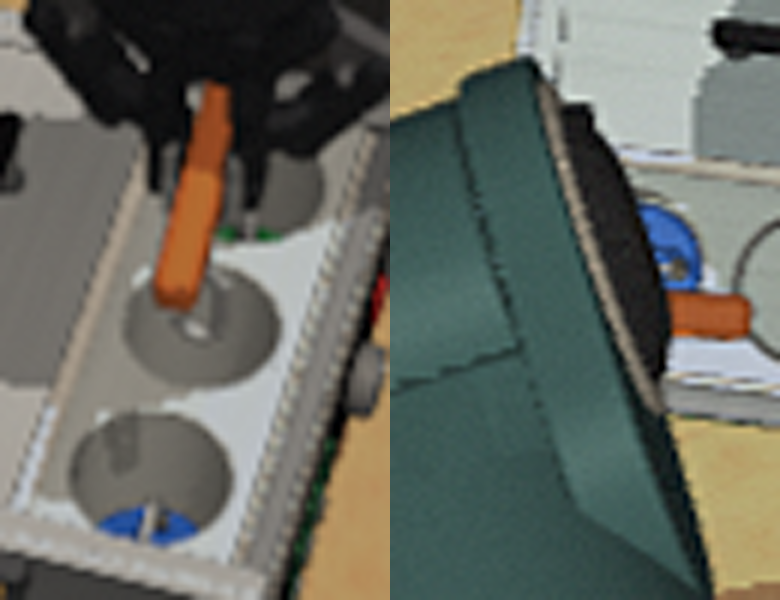

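Run:
```python
from h import *
o=get_obs();R=Ro.from_euler("xyz",o["eef_rot"]).as_matrix();b=np.array(o["tcp_pos"])-R[:,2]*.0167
S=get_image("side");g=cv2.cvtColor(S["color"],cv2.COLOR_BGR2GRAY)
for s in(1,-1):
    for x,z in((8.5,86),(8.5,92),(5,100),(0,101),(-5,100),(-7,92),(-7,80),(-4,70),(0,60)):
        print(s,x,z,np.round(proj(S,b+R[:,1]*s*x/1000+R[:,2]*z/1000),1),end=" ")
    print()
print("cols",list(range(316,336)))
for r in range(188,203): print(r,g[r,316:336])
```

```text
1 8.5 86 [322.  194.6] 1 8.5 92 [321.9 196.1] 1 5 100 [323.3 198.5] 1 0 101 [325.5 199.2] 1 -5 100 [327.7 199.3] 1 -7 92 [328.6 197.4] 1 -7 80 [328.9 194.2] 1 -4 70 [327.7 191.3] 1 0 60 [326.1 188.2] 
-1 8.5 86 [329.4 195.9] -1 8.5 92 [329.3 197.5] -1 5 100 [327.7 199.3] -1 0 101 [325.5 199.2] -1 -5 100 [323.3 198.5] -1 -7 92 [322.6 196.3] -1 -7 80 [322.7 193.1] -1 -4 70 [324.2 190.6] -1 0 60 [326.1 188.2] 
cols [316, 317, 318, 319, 320, 321, 322, 323, 324, 325, 326, 327, 328, 329, 330, 331, 332, 333, 334, 335]
188 [160 175 128  96 116 121 121 122 121 108  75 101 131 120  99 103 103 141
 174 187]
189 [186 151 102  99 118 120 122 122 119  96  73  85 112 135 120  99  92  86
 118 155]
190 [149 111  85  96 115 118 119 120 118  97  89  92  92 115 121 106 100  92
  86  91]
191 [108 101  78  75  96 104 109 110 107  86  89 105  84  88 107 104  98  96
  91  84]
192 [ 96 103  80  61  71  78  83  85  80  72  97 110  86  73  81  95  99  95
  92  85]
193 [ 98 104  85  62  62  65  67  69  71  75  98 110  85  78  85  94  97  95
  92  88]
194 [ 98 102  93  76  73  67  69  67  67  88 106 109  85  79  85  94  98  94
  91  85]
195 [ 99 102 107 101  97  81  81  82  83 101 109 103  82  80  86  96  97  95
  90  88]
196 [ 99 102 106 108 112  91  84  99 108 104 105  88  72  81  85  95  97  94
  90  87]
197 [100 104 106 107 109  95  86 104 127 129 129 104  75  82  87  96  97  93
  90  84]
198 [102 104 106 108 109 102  90 100 138 159 160 124  85  80  91  97  96  93
  89  85]
199 [102 104 105 107 108 111 104  99 107 123 126 103  82  83  97 100  96  93
  87  85]
200 [101 104 106 109 110 110 109 109  99  93  91  92  89  98 102  98  96  89
  85  83]
201 [101 103 106 109 108 108 110 109 110 109 107 106 105 102 100  96  93  87
  85  83]
202 [102 105 106 108 108 109 110 109 107 107 106 105 103 103 100  98  91  86
  84  81]
```

The side pixels show the shank at column 327 and the tip at about 322, towards +x, so the tip points along +tool y. Descending beside the blue bail.

>>> step_arm([
  [0,-3,-1,20,0],
  [0,-3,-1,50,0],
  [0,-3,-1,80,0],
  [0,-3,-1,100,0],
  [0,-3,-1,115,0],
  [0,-3,-1,130,0],
  [0,-3,-1,142,0],
  [0,-3,-1,152,0],
  [0,-3,-1,160,0],
  [0,-3,-1,160,0],
])

```text
time_s: 17.0
tcp_pos: [0.5262, 0.06, 0.1505]
eef_rot: [-3.14, 0.0, 1.529]
force: [0.1, 0.1, -1.3]
opening: 0.0149
grasp_force: 68.3
```

No contact. Move in 18 mm under the wire, then lift a little and check the load.

>>> step_arm([
  [0,1,5,0,0],
  [0,1,10,0,0],
  [0,1,14,0,0],
  [0,1,18,0,0],
  [0,1,18,0,0],
  [0,1,18,-5,0],
  [0,1,18,-12,0],
  [0,1,18,-20,0],
  [0,1,18,-30,0],
  [0,1,18,-30,0],
])

```text
time_s: 18.0
tcp_pos: [0.5456, 0.0605, 0.1831]
eef_rot: [3.139, -0.0, 1.529]
force: [0.5, 0.8, -2.3]
opening: 0.015
grasp_force: 68.7
```

>>> step_arm([
  [0,0,0,-10,0],
  [0,0,0,-25,0],
  [0,0,0,-40,0],
  [0,0,0,-60,0],
  [0,0,0,-80,0],
  [0,0,0,-100,0],
  [0,0,0,-120,0],
  [0,0,0,-138,0],
  [0,0,0,-148,0],
  [0,0,0,-150,0],
])

```text
time_s: 19.0
tcp_pos: [0.5452, 0.0606, 0.3332]
eef_rot: [3.139, 0.0, 1.529]
force: [0.4, -1.0, -2.4]
opening: 0.0146
grasp_force: 68.7
```

```bash
cat > m.py <<'E'
from h import *
import sys
o=st();T=get_image("top");S=get_image("side");W=get_image("wrist")
R=Ro.from_euler("xyz",o["eef_rot"]).as_matrix();b=np.array(o["tcp_pos"])-R[:,2]*.0167
for n,p in(("top",T),("side",S),("wrist",W)):
    hsv=cv2.cvtColor(p["color"],cv2.COLOR_BGR2HSV)
    print(n,"lid expected if hung",np.round(proj(p,b+R[:,2]*.13),0))
    for c,lo,hi in(("blue",105,125),("green",50,75)):
        m=((hsv[...,0]>lo)&(hsv[...,0]<hi)&(hsv[...,1]>110)&(hsv[...,2]>50)).astype(np.uint8)
        k,l,s,ce=cv2.connectedComponentsWithStats(m)
        print("  ",c,[(s[i][4],np.round(ce[i]).tolist()) for i in np.argsort(-s[1:,4])[:4]+1])
a=outline_of(T,"cool_tray")
for nm,z in(("cool_tray",0.005),):
    for n,p in(("top",T),("side",S)): print(n,nm,[(np.round(m["xy"],1).tolist(),round(m["confidence"],2),np.round(at_z(p,m["xy"],z),4)[:2].tolist()) for m in mark_of(p,nm)[:2]])
# mat
hsv=cv2.cvtColor(T["color"],cv2.COLOR_BGR2HSV);mk=(hsv[...,2]<60).astype(np.uint8);mk[:, :398]=0;mk[:,465:]=0;mk[:165]=0;mk[275:]=0
k,l,s,ce=cv2.connectedComponentsWithStats(mk);i=1+np.argmax(s[1:,4]);ys,xs=np.where(l==i)
print("mat",s[i],cv2.minAreaRect(np.array([at_z(T,(x,y),.006)[:2]*1000 for x,y in zip(xs,ys)],np.float32)))
E
python3 m.py
```

```text
t 19.0 tcp [0.5452 0.0606 0.3332] rot [3.139 0.    1.529] F [ 0.4 -1.  -2.4] open 0.0146 g 68.7
top lid expected if hung [293. 210.]
   blue [(np.int32(1557), [571.0, 81.0]), (np.int32(89), [145.0, 84.0]), (np.int32(65), [156.0, 112.0]), (np.int32(57), [510.0, 182.0])]
   green [(np.int32(301), [357.0, 220.0]), (np.int32(111), [329.0, 280.0]), (np.int32(35), [603.0, 72.0]), (np.int32(12), [144.0, 92.0])]
side lid expected if hung [318. 198.]
   blue [(np.int32(2171), [160.0, 379.0]), (np.int32(410), [245.0, 41.0]), (np.int32(397), [318.0, 200.0]), (np.int32(66), [149.0, 327.0])]
   green [(np.int32(263), [393.0, 221.0]), (np.int32(21), [247.0, 17.0]), (np.int32(4), [337.0, 182.0]), (np.int32(3), [331.0, 181.0])]
wrist lid expected if hung [320. 198.]
   blue [(np.int32(535), [292.0, 197.0]), (np.int32(496), [344.0, 196.0]), (np.int32(80), [630.0, 65.0]), (np.int32(46), [582.0, 72.0])]
   green [(np.int32(795), [171.0, 224.0]), (np.int32(3), [202.0, 199.0])]
top cool_tray [([425.2, 223.2], 0.9, [0.5209, -0.2973])]
side cool_tray [([341.6, 149.6], 0.92, [0.5278, -0.2887])]
mat [ 403  177   49   89 3502] ((527.923828125, -302.6239013671875), (120.91743469238281, 242.0850830078125), 86.36883544921875)
```

Blue hangs on the hook: its lid sits at the expected pixel in the side view. Carrying it to the tray.

>>> step_arm([
  [0,-5,1,0,0],
  [0,-15,3,0,0],
  [0,-30,5,0,0],
  [0,-50,8,0,0],
  [0,-72,12,0,0],
  [0,-96,16,0,0],
  [0,-120,20,0,0],
  [0,-144,24,0,0],
  [0,-168,28,0,0],
  [0,-192,32,0,0],
])

```text
time_s: 20.3
tcp_pos: [0.5684, -0.1358, 0.3312]
eef_rot: [-3.141, 0.001, 1.527]
force: [0.6, -0.5, -3.5]
opening: 0.0149
grasp_force: 68.7
```

>>> step_arm([
  [0,-24,4,0,0],
  [0,-48,8,0,0],
  [0,-72,12,0,0],
  [0,-96,16,0,0],
  [0,-118,20,0,0],
  [0,-138,23,0,0],
  [0,-154,25,0,0],
  [0,-164,26,0,0],
  [0,-170,26,0,0],
  [0,-172,26,0,0],
])

```text
time_s: 21.3
tcp_pos: [0.5875, -0.3058, 0.3313]
eef_rot: [-3.141, -0.0, 1.529]
force: [-0.3, 0.3, -3.1]
opening: 0.0144
grasp_force: 68.7
```

```bash
python3 m.py; python3 -c "
from h import *
plan((.588,-.304,.17))"
```

```text
t 21.3 tcp [ 0.5875 -0.3058  0.3313] rot [-3.141 -0.     1.529] F [-0.3  0.3 -3.1] open 0.0144 g 68.7
top lid expected if hung [453. 196.]
   blue [(np.int32(1569), [571.0, 82.0]), (np.int32(259), [451.0, 202.0]), (np.int32(90), [145.0, 84.0]), (np.int32(53), [157.0, 112.0])]
   green [(np.int32(306), [357.0, 220.0]), (np.int32(261), [316.0, 282.0]), (np.int32(31), [604.0, 71.0]), (np.int32(12), [144.0, 92.0])]
side lid expected if hung [325.  89.]
   blue [(np.int32(2171), [160.0, 379.0]), (np.int32(410), [245.0, 41.0]), (np.int32(274), [325.0, 91.0]), (np.int32(62), [149.0, 327.0])]
   green [(np.int32(249), [393.0, 220.0]), (np.int32(20), [246.0, 17.0]), (np.int32(9), [387.0, 240.0]), (np.int32(5), [337.0, 182.0])]
wrist lid expected if hung [319. 199.]
   blue [(np.int32(649), [290.0, 196.0]), (np.int32(582), [531.0, 338.0]), (np.int32(469), [344.0, 195.0])]
   green [(np.int32(21), [248.0, 0.0]), (np.int32(2), [240.0, 0.0])]
top cool_tray [([425.4, 224.9], 0.68, [0.516, -0.2979])]
side cool_tray [([340.5, 148.4], 0.58, [0.5318, -0.2929])]
mat [ 403  177   50   89 3329] ((528.2376708984375, -303.2835693359375), (121.79509735107422, 242.7827606201172), 86.41207885742188)
t 21.6 tcp [ 0.5878 -0.3048  0.3317] rot [ 3.141 -0.     1.531] F [ 0.3  1.  -3.9] open 0.0145 g 68.7
plan [8.000e-01 1.000e-01 1.617e+02] spin 0
```

>>> step_arm([
  [0,0,0,15,0],
  [0,0,0,35,0],
  [0,0,0,60,0],
  [0,0,0,85,0],
  [0,0,0,110,0],
  [0,0,0,130,0],
  [0,0,0,145,0],
  [0,0,0,155,0],
  [0,0,0,160,0],
  [0,0,0,163,0],
])

```text
time_s: 22.6
tcp_pos: [0.5878, -0.3057, 0.1684]
eef_rot: [3.141, 0.0, 1.529]
force: [-0.2, -0.1, -3.2]
opening: 0.0146
grasp_force: 68.8
```

>>> step_arm([
  [0,0,0,3,0],
  [0,0,0,5,0],
  [0,0,0,7,0],
  [0,0,0,9,0],
  [0,0,0,12,0],
  [0,0,0,15,0],
  [0,0,0,18,0],
  [0,0,0,21,0],
  [0,0,0,23,0],
  [0,0,0,23,0],
])

```text
time_s: 23.6
tcp_pos: [0.5873, -0.3057, 0.145]
eef_rot: [-3.141, -0.0, 1.529]
force: [0.3, -0.7, -1.2]
opening: 0.0145
grasp_force: 68.9
```

Load released (-3.2 to -1.2 N). Back out 18 mm and rise.

>>> step_arm([
  [0,0,-4,0,0],
  [0,0,-9,0,0],
  [0,0,-14,0,0],
  [0,0,-18,0,0],
  [0,0,-18,0,0],
  [0,0,-18,-10,0],
  [0,0,-18,-25,0],
  [0,0,-18,-50,0],
  [0,0,-18,-80,0],
  [0,0,-18,-120,0],
])

```text
time_s: 24.6
tcp_pos: [0.5692, -0.3046, 0.2667]
eef_rot: [-3.14, -0.001, 1.53]
force: [1.0, -0.3, -1.0]
opening: 0.0147
grasp_force: 68.9
```

```bash
python3 m.py; python3 -c "
from h import *
plan((.527-.02,-.0985-.004,.31),102)"
```

```text
t 24.6 tcp [ 0.5692 -0.3046  0.2667] rot [-3.14e+00 -1.00e-03  1.53e+00] F [ 1.  -0.3 -1. ] open 0.0147 g 68.9
top lid expected if hung [444. 205.]
   blue [(np.int32(1570), [571.0, 81.0]), (np.int32(281), [433.0, 199.0]), (np.int32(90), [145.0, 84.0]), (np.int32(59), [156.0, 112.0])]
   green [(np.int32(305), [357.0, 220.0]), (np.int32(261), [316.0, 282.0]), (np.int32(35), [603.0, 72.0]), (np.int32(12), [144.0, 92.0])]
side lid expected if hung [331. 108.]
   blue [(np.int32(2171), [160.0, 379.0]), (np.int32(412), [245.0, 41.0]), (np.int32(226), [324.0, 133.0]), (np.int32(58), [149.0, 327.0])]
   green [(np.int32(258), [393.0, 221.0]), (np.int32(23), [246.0, 18.0]), (np.int32(5), [337.0, 182.0]), (np.int32(4), [330.0, 182.0])]
wrist lid expected if hung [312. 194.]
   blue [(np.int32(488), [566.0, 360.0]), (np.int32(481), [345.0, 173.0])]
   green []
top cool_tray [([425.6, 221.4], 0.78, [0.526, -0.2983]), ([447.6, 203.9], 0.28, [0.5775, -0.3599])]
side cool_tray [([342.9, 147.1], 0.82, [0.5253, -0.2994])]
mat [ 403  177   50   89 3104] ((528.24365234375, -303.1923522949219), (121.61334228515625, 242.78277587890625), 86.41178131103516)
t 24.9 tcp [ 0.5691 -0.3049  0.2651] rot [-3.141 -0.     1.529] F [-1.  -1.3 -0.4] open 0.0145 g 69.0
plan [199.6 -70.5 -44.8] spin -14.4
```

Blue stands on the tray. Next I'll look at the green bail from near, off to one side of the hook.

>>> step_arm([
  [0,10,-10,-30,0],
  [0,30,-25,-60,0],
  [0,50,-45,-85,0],
  [0,75,-65,-95,0],
  [0,100,-85,-95,0],
  [0,120,-100,-95,0],
  [0,131,-108,-95,0],
  [0,131,-108,-95,0],
  [0,131,-108,-95,0],
  [0,131,-108,-95,0],
])

```text
time_s: 25.9
tcp_pos: [0.4676, -0.1709, 0.36]
eef_rot: [-3.141, -0.001, 1.528]
force: [0.3, 0.4, -0.4]
opening: 0.0147
grasp_force: 68.9
```

Run:
```python
from h import *
st();W=get_image("wrist")
for nm,z in(("bail_2",.09),("canister_2",.012),("well_1",.124)):
    print(nm,[(np.round(m["xy"],1).tolist(),round(m["confidence"],2),np.round(at_z(W,m["xy"],z),4)[:2].tolist()) for m in mark_of(W,nm)[:3]])
u,v=proj(W,(.527,-.0985,.07));print(u,v)
x0,y0=int(u)-35,int(v)-35
cv2.imwrite("pics/g2.png",cv2.resize(W["color"][y0:y0+70,x0:x0+70],None,fx=8,fy=8,interpolation=2));print(x0,y0)
```

```text
t 25.9 tcp [ 0.4676 -0.1709  0.36  ] rot [-3.141e+00 -1.000e-03  1.528e+00] F [ 0.3  0.4 -0.4] open 0.0147 g 68.9
bail_2 [([362.3, 106.2], 0.75, [0.5251, -0.0981]), ([403.2, 255.4], 0.71, [0.5825, -0.305]), ([394.8, 233.1], 0.17, [0.5697, -0.2702])]
canister_2 [([393.0, 234.0], 0.58, [0.5856, -0.304]), ([352.8, 108.1], 0.58, [0.5214, -0.0999]), ([400.7, 52.6], 0.52, [0.5904, -0.0273])]
well_1 [([374.4, 28.4], 0.86, [0.5339, -0.0187])]
361.71885343856377 106.61181676714824
326 71
```

View pics/g2.png

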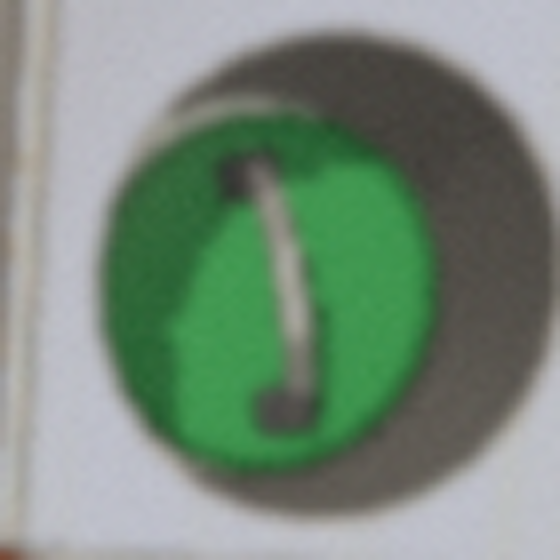

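The green bail's feet are at crop (238,175) and (285,408), with the wire arching between them. Working out its pose.

Run:
```python
from h import *
W=get_image("wrist")
A=at_z(W,(355.8,92.9),.058);B=at_z(W,(361.6,122),.058);d=A-B
print(np.round((A+B)/2,4),"len",np.hypot(*d[:2]),"deg",np.degrees(np.arctan2(d[1],d[0])), "lid c",at_z(W,(326+270/8,71+290/8),.058),"top",at_z(W,(326+289/8,71+285/8),.09))
c=(A+B)/2;y=np.degrees(np.arctan2(d[1],d[0]));t=np.array([np.sin(np.radians(y)),-np.cos(np.radians(y))])
plan((*(c[:2]-.0175*t),.31),y)
```

```text
[ 0.5243 -0.0988  0.058 ] len 0.03869178911662929 deg 101.2283410523767 lid c [ 0.52566708 -0.09836663  0.058     ] top [ 0.52460227 -0.09778091  0.09      ]
t 26.15 tcp [ 0.4673 -0.17    0.3601] rot [-3.141e+00 -1.000e-03  1.529e+00] F [-0.1 -0.7 -0.2] open 0.0149 g 68.9
plan [69.4 37.  50.1] spin -13.6
```

>>> step_arm([
  [0,15,8,0,-3],
  [0,35,18,5,-7],
  [0,55,30,15,-11],
  [0,69,38,30,-13.6],
  [0,69,38,50,-13.6],
  [0,69,38,50,-13.6],
  [0,69,38,50,-13.6],
  [0,69,38,50,-13.6],
  [0,69,38,50,-13.6],
  [0,69,38,50,-13.6],
])

```text
time_s: 27.15
tcp_pos: [0.5082, -0.1025, 0.3111]
eef_rot: [3.141, 0.001, 1.766]
force: [0.3, 0.0, -1.7]
opening: 0.015
grasp_force: 68.9
```

Run:
```python
from h import *
y=101.2;t=np.array([np.sin(np.radians(y)),-np.cos(np.radians(y))])
plan((*(np.array([.525,-.0985])-.0165*t),.1500),y)
```

```text
t 27.15 tcp [ 0.5082 -0.1025  0.3111] rot [3.141e+00 1.000e-03 1.766e+00] F [ 0.3  0.  -1.7] open 0.015 g 68.9
plan [  0.8   0.6 161.1] spin -0.0
```

>>> step_arm([
  [0,0,0,20,0],
  [0,0,0,50,0],
  [0,0,0,80,0],
  [0,0,0,100,0],
  [0,0,0,115,0],
  [0,0,0,130,0],
  [0,0,0,142,0],
  [0,0,0,152,0],
  [0,0,0,160,0],
  [0,0,0,160,0],
])

```text
time_s: 28.15
tcp_pos: [0.5075, -0.1022, 0.1496]
eef_rot: [-3.14, -0.001, 1.767]
force: [-0.9, 0.3, -1.3]
opening: 0.0147
grasp_force: 69.0
```

>>> step_arm([
  [0,1,5,0,0],
  [0,1,10,0,0],
  [0,1,14,0,0],
  [0,1,18,0,0],
  [0,1,18,0,0],
  [0,1,18,-5,0],
  [0,1,18,-12,0],
  [0,1,18,-20,0],
  [0,1,18,-30,0],
  [0,1,18,-30,0],
])

```text
time_s: 29.15
tcp_pos: [0.5262, -0.0979, 0.1821]
eef_rot: [3.139, 0.001, 1.766]
force: [0.2, 0.7, -2.8]
opening: 0.0147
grasp_force: 68.7
```

>>> step_arm([
  [0,0,0,-10,0],
  [0,0,0,-25,0],
  [0,0,0,-40,0],
  [0,0,0,-60,0],
  [0,0,0,-80,0],
  [0,0,0,-100,0],
  [0,0,0,-120,0],
  [0,0,0,-138,0],
  [0,0,0,-148,0],
  [0,0,0,-150,0],
])

```text
time_s: 30.15
tcp_pos: [0.526, -0.0977, 0.3322]
eef_rot: [3.139, 0.001, 1.767]
force: [-0.1, -0.6, -2.3]
opening: 0.0147
grasp_force: 68.7
```

```bash
python3 m.py; python3 -c "
from h import *
plan((.468,-.297,.333))"
```

```text
t 30.15 tcp [ 0.526  -0.0977  0.3322] rot [3.139e+00 1.000e-03 1.767e+00] F [-0.1 -0.6 -2.3] open 0.0147 g 68.7
top lid expected if hung [362. 220.]
   blue [(np.int32(1556), [571.0, 82.0]), (np.int32(207), [438.0, 199.0]), (np.int32(89), [145.0, 84.0]), (np.int32(56), [510.0, 182.0])]
   green [(np.int32(260), [316.0, 282.0]), (np.int32(35), [603.0, 72.0]), (np.int32(12), [144.0, 92.0]), (np.int32(7), [317.0, 276.0])]
side lid expected if hung [336. 149.]
   blue [(np.int32(2171), [160.0, 379.0]), (np.int32(411), [245.0, 41.0]), (np.int32(225), [324.0, 133.0]), (np.int32(63), [149.0, 327.0])]
   green [(np.int32(329), [336.0, 150.0]), (np.int32(259), [393.0, 221.0]), (np.int32(18), [247.0, 17.0]), (np.int32(3), [345.0, 224.0])]
wrist lid expected if hung [320. 199.]
   blue []
   green [(np.int32(1426), [186.0, 50.0]), (np.int32(578), [344.0, 198.0]), (np.int32(404), [293.0, 199.0]), (np.int32(12), [216.0, 61.0])]
top cool_tray [([427.2, 223.0], 0.57, [0.5216, -0.303])]
side cool_tray [([338.9, 148.2], 0.89, [0.5366, -0.2928])]
mat [ 398  177   54   89 1350] ((528.9093627929688, -288.3162841796875), (149.67459106445312, 242.20310974121094), 86.39240264892578)
t 30.45 tcp [ 0.525  -0.0978  0.3295] rot [-3.140e+00 -1.000e-03  1.767e+00] F [ 0.8  0.6 -2.4] open 0.0148 g 68.7
plan [-184.3  -94.6   -3.5] spin 0
```

Green hangs on the hook too. The tray and blue haven't moved. Carrying green over.

>>> step_arm([
  [0,-5,-2,0,0],
  [0,-14,-7,0,0],
  [0,-27,-14,0,0],
  [0,-43,-22,0,0],
  [0,-61,-31,0,0],
  [0,-80,-41,0,0],
  [0,-99,-51,0,0],
  [0,-118,-61,0,0],
  [0,-137,-70,0,0],
  [0,-152,-78,0,0],
])

```text
time_s: 31.45
tcp_pos: [0.4773, -0.2646, 0.3301]
eef_rot: [-3.141, 0.0, 1.765]
force: [-0.7, -0.0, -2.5]
opening: 0.0144
grasp_force: 68.7
```

>>> step_arm([
  [0,-13,-7,0,0],
  [0,-23,-12,0,0],
  [0,-30,-16,0,0],
  [0,-32,-17,5,0],
  [0,-32,-17,20,0],
  [0,-32,-17,40,0],
  [0,-32,-17,60,0],
  [0,-32,-17,80,0],
  [0,-32,-17,92,0],
  [0,-32,-17,95,0],
])

```text
time_s: 32.45
tcp_pos: [0.4673, -0.2956, 0.2333]
eef_rot: [-3.139, -0.003, 1.768]
force: [0.4, -0.7, -2.0]
opening: 0.015
grasp_force: 68.7
```

```bash
python3 m.py; python3 -c "
from h import *
plan((.468,-.297,.168))"
```

```text
t 32.45 tcp [ 0.4673 -0.2956  0.2333] rot [-3.139e+00 -3.000e-03  1.768e+00] F [ 0.4 -0.7 -2. ] open 0.015 g 68.7
top lid expected if hung [435. 245.]
   blue [(np.int32(1566), [571.0, 82.0]), (np.int32(343), [434.0, 200.0]), (np.int32(88), [145.0, 84.0]), (np.int32(57), [510.0, 182.0])]
   green [(np.int32(260), [316.0, 282.0]), (np.int32(216), [434.0, 241.0]), (np.int32(35), [603.0, 72.0]), (np.int32(11), [144.0, 92.0])]
side lid expected if hung [366. 124.]
   blue [(np.int32(2171), [160.0, 379.0]), (np.int32(412), [245.0, 41.0]), (np.int32(223), [324.0, 133.0]), (np.int32(62), [149.0, 327.0])]
   green [(np.int32(259), [393.0, 221.0]), (np.int32(231), [365.0, 125.0]), (np.int32(19), [246.0, 17.0]), (np.int32(3), [345.0, 224.0])]
wrist lid expected if hung [318. 197.]
   blue [(np.int32(2012), [420.0, 209.0])]
   green [(np.int32(645), [345.0, 197.0]), (np.int32(504), [291.0, 197.0])]
top cool_tray [([426.5, 220.4], 0.64, [0.5289, -0.3008])]
side cool_tray [([339.1, 147.4], 0.81, [0.5365, -0.2961])]
mat [ 403  177   62   98 3301] ((515.36669921875, -329.4058837890625), (175.54827880859375, 263.8228454589844), 86.41207885742188)
t 32.75 tcp [ 0.4686 -0.2969  0.2364] rot [3.140e+00 1.000e-03 1.767e+00] F [ 0.4 -0.2 -3.3] open 0.0147 g 68.7
plan [ 0.1 -0.7 68.4] spin 0
```

>>> step_arm([
  [0,0,0,12,0],
  [0,0,0,30,0],
  [0,0,0,46,0],
  [0,0,0,58,0],
  [0,0,0,65,0],
  [0,0,0,68,0],
  [0,0,0,72,0],
  [0,0,0,75,0],
  [0,0,0,78,0],
  [0,0,0,81,0],
])

```text
time_s: 33.75
tcp_pos: [0.4684, -0.297, 0.1548]
eef_rot: [3.141, 0.001, 1.767]
force: [-0.1, -0.2, -2.2]
opening: 0.015
grasp_force: 68.9
```

>>> step_arm([
  [0,0,0,3,0],
  [0,0,0,6,0],
  [0,0,0,9,0],
  [0,0,0,9,0],
  [0,0,0,9,0],
  [0,0,0,9,0],
  [0,0,0,9,0],
  [0,0,0,9,0],
  [0,0,0,9,0],
  [0,0,0,9,0],
])

```text
time_s: 34.75
tcp_pos: [0.468, -0.2968, 0.1455]
eef_rot: [3.142, 0.0, 1.767]
force: [-0.4, -0.5, -0.9]
opening: 0.0147
grasp_force: 68.9
```

>>> step_arm([
  [0,0,-4,0,0],
  [0,0,-9,0,0],
  [0,0,-14,0,0],
  [0,0,-18,0,0],
  [0,0,-18,0,0],
  [0,0,-18,-10,0],
  [0,0,-18,-25,0],
  [0,0,-18,-50,0],
  [0,0,-18,-80,0],
  [0,0,-18,-120,0],
])

```text
time_s: 35.75
tcp_pos: [0.4501, -0.2996, 0.2669]
eef_rot: [-3.141, -0.001, 1.767]
force: [0.4, -0.4, -0.9]
opening: 0.0149
grasp_force: 68.9
```

```bash
python3 m.py; python3 -c "
from h import *
plan((.535,.278,.33),103.6)"
```

```text
t 35.75 tcp [ 0.4501 -0.2996  0.2669] rot [-3.141e+00 -1.000e-03  1.767e+00] F [ 0.4 -0.4 -0.9] open 0.0149 g 68.9
top lid expected if hung [441. 253.]
   blue [(np.int32(1562), [571.0, 81.0]), (np.int32(344), [434.0, 200.0]), (np.int32(88), [145.0, 84.0]), (np.int32(57), [510.0, 182.0])]
   green [(np.int32(333), [430.0, 242.0]), (np.int32(260), [316.0, 282.0]), (np.int32(35), [603.0, 72.0]), (np.int32(13), [145.0, 92.0])]
side lid expected if hung [373. 115.]
   blue [(np.int32(2171), [160.0, 379.0]), (np.int32(411), [245.0, 41.0]), (np.int32(226), [324.0, 133.0]), (np.int32(61), [148.0, 327.0])]
   green [(np.int32(248), [393.0, 220.0]), (np.int32(223), [362.0, 141.0]), (np.int32(22), [246.0, 18.0]), (np.int32(9), [387.0, 240.0])]
wrist lid expected if hung [314. 193.]
   blue [(np.int32(1677), [421.0, 196.0])]
   green [(np.int32(631), [346.0, 171.0])]
top cool_tray [([423.0, 224.3], 0.86, [0.5176, -0.2911])]
side cool_tray [([342.0, 151.6], 0.97, [0.5255, -0.281])]
mat [ 403  177   49   87 2639] ((528.3718872070312, -303.28009033203125), (121.81687927246094, 242.53952026367188), 86.39938354492188)
t 36.05 tcp [ 0.4499 -0.3     0.2651] rot [-3.141e+00 -1.000e-03  1.767e+00] F [ 0.2  0.4 -1.4] open 0.0149 g 69.0
plan [550.4 196.  -64.8] spin -2.4
```

Both canisters stand on the tray. Returning the hook.

>>> step_arm([
  [0,15,5,-20,0],
  [0,40,14,-45,0],
  [0,75,26,-65,0],
  [0,110,39,-65,0],
  [0,150,53,-65,0],
  [0,190,67,-65,0],
  [0,230,82,-65,0],
  [0,270,96,-65,0],
  [0,310,110,-65,0],
  [0,350,125,-65,0],
])

```text
time_s: 37.05
tcp_pos: [0.5042, 0.0688, 0.3294]
eef_rot: [-3.139, -0.0, 1.766]
force: [1.2, -0.2, -0.8]
opening: 0.0144
grasp_force: 69.0
```

>>> step_arm([
  [0,40,14,0,0],
  [0,80,29,0,0],
  [0,115,42,0,-1],
  [0,145,53,0,-2],
  [0,170,62,0,-2.4],
  [0,188,68,0,-2.4],
  [0,198,70,0,-2.4],
  [0,200,71,0,-2.4],
  [0,200,71,0,-2.4],
  [0,200,71,0,-2.4],
])

```text
time_s: 38.05
tcp_pos: [0.5359, 0.276, 0.3302]
eef_rot: [-3.141, 0.001, 1.807]
force: [-0.2, 0.5, -1.1]
opening: 0.015
grasp_force: 69.0
```

Run:
```python
from h import *
plan((.535,.278,.19),103.6)
W=get_image("wrist")
hsv=cv2.cvtColor(W["color"],cv2.COLOR_BGR2HSV)
m=((hsv[...,0]<16)&(hsv[...,1]>170)&(hsv[...,2]>110)).astype(np.uint8)
n,l,s,c=cv2.connectedComponentsWithStats(m);i=1+np.argmax(s[1:,4]);print(s[i],c[i])
o=get_obs();R=Ro.from_euler("xyz",o["eef_rot"]).as_matrix();b=np.array(o["tcp_pos"])-R[:,2]*.0257
print([np.round(proj(W,b+R[:,0]*q),1) for q in(-.062,.062)])
cv2.imwrite("pics/back.png",W["color"])
```

```text
t 38.05 tcp [0.5359 0.276  0.3302] rot [-3.141e+00  1.000e-03  1.807e+00] F [-0.2  0.5 -1.1] open 0.015 g 69.0
plan [  2.3  -0.4 140.2] spin -0.1
[ 298  141   39  212 6944] [317.58064516 239.73156682]
[array([319.7, 405.2]), array([319.9, 137.4])]
```

View pics/back.png

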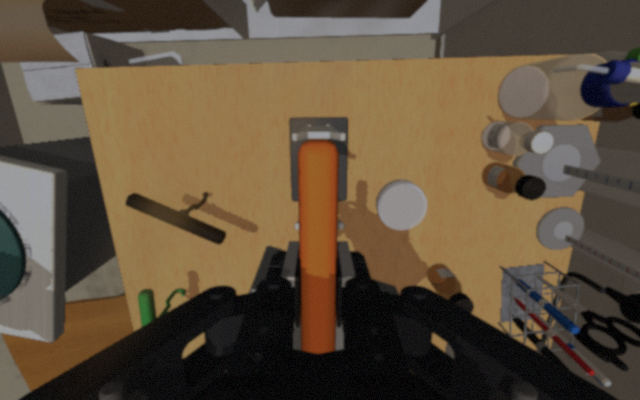

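The bar is still square in the grip and over the stand. Lowering it.

>>> step_arm([
  [0,2,0,25,0],
  [0,2,0,60,0],
  [0,2,0,95,0],
  [0,2,0,125,0],
  [0,2,0,150,0],
  [0,2,0,170,0],
  [0,2,0,185,0],
  [0,2,0,195,0],
  [0,2,0,200,0],
  [0,2,0,202,0],
])

```text
time_s: 39.1
tcp_pos: [0.5354, 0.2793, 0.1285]
eef_rot: [3.141, -0.0, 1.808]
force: [0.3, -0.1, -1.3]
opening: 0.0147
grasp_force: 69.0
```

>>> step_arm([
  [0,0,0,0,0],
  [0.2,0,0,0,0],
  [0.3,0,0,0,0],
  [0.4,0,0,0,0],
  [0.6,0,0,0,0],
  [0.8,0,0,0,0],
  [1,0,0,0,0],
  [1,0,0,0,0],
  [1,0,0,0,0],
  [1,0,0,0,0],
])

```text
time_s: 40.1
tcp_pos: [0.5351, 0.2793, 0.1284]
eef_rot: [-3.141, 0.0, 1.809]
force: [-0.0, -0.3, 0.1]
opening: 0.0852
grasp_force: 0.0
```

>>> step_arm([
  [1,0,0,0,0],
  [1,0,0,-10,0],
  [1,0,0,-30,0],
  [1,0,0,-55,0],
  [1,0,0,-90,0],
  [1,0,0,-125,0],
  [1,0,0,-160,0],
  [1,-20,-10,-190,0],
  [1,-40,-30,-210,0],
  [1,-58,-49,-223,0],
])

```text
time_s: 41.1
tcp_pos: [0.501, 0.2113, 0.3537]
eef_rot: [3.139, -0.0, 1.809]
force: [0.0, -0.3, -0.0]
opening: 0.0859
grasp_force: 0.0
```

```bash
sed -i 's/stand.png/stand2.png/' g.py; python3 g.py; python3 -c "
from h import *
plan((.634,-.029,.30),84)"
```

```text
t 41.1 tcp [0.501  0.2113 0.3537] rot [ 3.139 -0.     1.809] F [ 0.  -0.3 -0. ] open 0.0859 g 0.0
stand_cradle [([362.1, 125.4], 0.59, [0.5342, 0.2759])]
lift_hook [([218.0, 169.5], 0.87, [0.3897, 0.1913]), ([363.8, 120.5], 0.86, [0.5346, 0.2813]), ([362.2, 126.2], 0.67, [0.5346, 0.2751])]
hook_saddle [([235.5, 159.5], 0.85, [0.3858, 0.1865]), ([355.3, 119.1], 0.75, [0.5371, 0.2805])]
hook_stand [([347.3, 124.1], 0.84, [0.5327, 0.2705])]
bar [ 355   63   19  118 1375] ((534.31201171875, 277.371826171875), (14.564573287963867, 119.79115295410156), 13.404458999633789)
crop 295 33
bar [623 320   5   3   8] ((924.24169921875, 121.3812255859375), (5.097929000854492, 2.9786837100982666), 13.51934814453125)
t 41.35 tcp [0.5012 0.2116 0.3517] rot [3.141 0.    1.809] F [0.5 1.1 0. ] open 0.0852 g 0.0
plan [-265.1   72.3   51.7] spin 19.6
```

View pics/stand2.png

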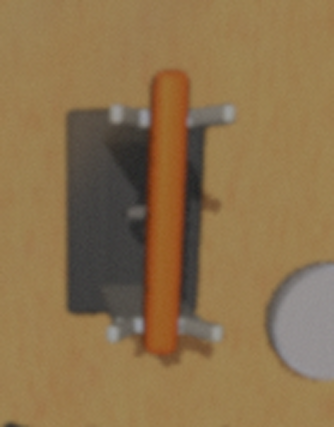

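The hook hangs back in both cradles as it did at the start. Next is the cover handle.

>>> step_arm([
  [1,-25,6,0,3],
  [1,-60,16,0,6],
  [1,-100,27,0,10],
  [1,-140,38,0,14],
  [1,-180,49,0,17],
  [1,-215,59,5,19.6],
  [1,-245,67,15,19.6],
  [1,-262,72,30,19.6],
  [1,-265,72,50,19.6],
  [1,-265,72,50,19.6],
])

```text
time_s: 42.35
tcp_pos: [0.632, -0.029, 0.297]
eef_rot: [-3.134, -0.001, 1.467]
force: [-1.5, -0.5, -0.7]
opening: 0.0856
grasp_force: 0.0
```

```bash
python3 -c "
from h import *
plan((.6345,-.0295,.153),83.6)
W=get_image('wrist')
print([(m['xy'],m['confidence'],at_z(W,m['xy'],.1635)) for m in mark_of(W,'cover_handle')[:2]])"
```

```text
t 42.35 tcp [ 0.632 -0.029  0.297] rot [-3.134e+00 -1.000e-03  1.467e+00] F [-1.5 -0.5 -0.7] open 0.0856 g 0.0
plan [ -0.4   3.6 144. ] spin 0.5
[([322.2, 189.9], 0.75, array([ 0.6340453 , -0.02722768,  0.1635    ])), ([237.2, 336.6], 0.27, array([ 0.53027429, -0.17460334,  0.1635    ]))]
```

>>> step_arm([
  [1,0,2,25,0],
  [1,0,2,60,0],
  [1,0,2,95,0],
  [1,0,2,125,0],
  [1,0,2,142,0.5],
  [1,0,2,145,0.5],
  [0,0,2,145,0.5],
  [0,0,2,145,0.5],
  [0,0,2,145,0.5],
  [0,0,2,145,0.5],
], newtons=40)

```text
time_s: 43.45
tcp_pos: [0.6361, -0.0294, 0.1576]
eef_rot: [3.14, 0.0, 1.458]
force: [0.2, 0.2, 0.4]
opening: 0.0282
grasp_force: 0.0
```

>>> step_arm([
  [0,0,0,0,0],
  [0,0,0,0,0],
  [0,0,0,0,0],
  [0,0,0,0,0],
  [0,0,-8,0,0],
  [0,0,-20,0,0],
  [0,0,-32,0,0],
  [0,0,-45,0,0],
  [0,0,-60,0,0],
  [0,0,-75,0,0],
])

```text
time_s: 44.45
tcp_pos: [0.5616, -0.0218, 0.1572]
eef_rot: [3.139, 0.001, 1.458]
force: [1.5, -2.4, 1.9]
opening: 0.0109
grasp_force: 40.7
```

>>> step_arm([
  [0,0,-8,0,0],
  [0,0,-14,0,0],
  [0,0,-19,0,0],
  [0,0,-24,0,0],
  [0,0,-27,0,0],
  [0,0,-28,0,0],
  [0,0,-28,0,0],
  [0,0,-28,0,0],
  [0,0,-28,0,0],
  [0,0,-28,0,0],
])

```text
time_s: 45.45
tcp_pos: [0.5353, -0.019, 0.1572]
eef_rot: [3.137, 0.001, 1.457]
force: [4.0, -4.4, 3.2]
opening: 0.0107
grasp_force: 40.7
```

>>> step_arm([
  [0,0,-2,0,0],
  [0,0,-4,0,0],
  [0,0,-4,0,0],
  [0,0,-4,0,0],
  [0,0,-4,0,0],
  [0,0,-4,0,0],
  [0,0,-4,0,0],
  [0,0,-4,0,0],
  [0,0,-4,0,0],
  [0,0,-4,0,0],
])

```text
time_s: 46.45
tcp_pos: [0.5352, -0.019, 0.1572]
eef_rot: [3.129, -0.002, 1.457]
force: [16.1, -6.2, -9.8]
opening: 0.0109
grasp_force: 39.5
```

Hard stop reached (16 N, no movement), so the cover is shut. Release, rise, move clear and check everything.

>>> step_arm([
  [0,0,4,0,0],
  [0,0,4,0,0],
  [1,0,4,0,0],
  [1,0,4,0,0],
  [1,0,4,0,0],
  [1,0,4,0,0],
  [1,0,4,-25,0],
  [1,0,4,-60,0],
  [1,0,4,-100,0],
  [1,0,4,-145,0],
])

```text
time_s: 47.45
tcp_pos: [0.5323, -0.0175, 0.3021]
eef_rot: [-3.139, -0.0, 1.458]
force: [0.9, 0.0, -0.6]
opening: 0.0853
grasp_force: 0.0
```

>>> step_arm([
  [1,0,-20,-30,0],
  [1,-20,-40,-60,0],
  [1,-40,-60,-80,0],
  [1,-60,-80,-80,0],
  [1,-60,-80,-80,0],
  [1,-60,-80,-80,0],
  [1,-60,-80,-80,0],
  [1,-60,-80,-80,0],
  [1,-60,-80,-80,0],
  [1,-60,-80,-80,0],
])

```text
time_s: 48.45
tcp_pos: [0.4472, -0.0679, 0.3811]
eef_rot: [-3.141, -0.001, 1.459]
force: [-0.8, 0.4, 0.3]
opening: 0.0854
grasp_force: 0.0
```

```bash
python3 m.py
python3 - <<'E'
from h import *
W=get_image('wrist');T=get_image("top");S=get_image("side")
print([(m['xy'],m['confidence'],at_z(W,m['xy'],.1635)) for m in mark_of(W,'cover_handle')[:2]])
a=S["color"][100:340,200:430];b=W["color"]
o=np.hstack([cv2.resize(a,(383,400)),cv2.resize(b[:, 120:520],(400,400))]);cv2.imwrite("pics/fin.png",o)
E
```

```text
t 48.45 tcp [ 0.4472 -0.0679  0.3811] rot [-3.141e+00 -1.000e-03  1.459e+00] F [-0.8  0.4  0.3] open 0.0854 g 0.0
top lid expected if hung [349. 256.]
   blue [(np.int32(1562), [571.0, 82.0]), (np.int32(341), [434.0, 200.0]), (np.int32(88), [145.0, 84.0]), (np.int32(56), [510.0, 182.0])]
   green [(np.int32(333), [430.0, 242.0]), (np.int32(169), [309.0, 284.0]), (np.int32(37), [603.0, 72.0]), (np.int32(12), [144.0, 92.0])]
side lid expected if hung [369. 149.]
   blue [(np.int32(2171), [160.0, 379.0]), (np.int32(411), [245.0, 41.0]), (np.int32(225), [324.0, 133.0]), (np.int32(62), [149.0, 327.0])]
   green [(np.int32(258), [393.0, 221.0]), (np.int32(221), [362.0, 141.0]), (np.int32(19), [246.0, 17.0]), (np.int32(3), [345.0, 224.0])]
wrist lid expected if hung [319. 198.]
   blue [(np.int32(391), [405.0, 289.0])]
   green [(np.int32(791), [347.0, 290.0]), (np.int32(738), [245.0, 116.0])]
top cool_tray [([422.5, 222.1], 0.57, [0.5238, -0.2896]), ([352.9, 128.7], 0.46, [0.7877, -0.0851])]
side cool_tray [([339.9, 148.2], 0.92, [0.5337, -0.2933]), ([251.0, 298.2], 0.42, [0.6784, 0.235])]
mat [ 398  177   54   98 2875] ((509.98095703125, -295.3367614746094), (133.74591064453125, 279.2348937988281), 86.14354705810547)
[([390.7, 121.1], 0.8, array([ 0.53246308, -0.01891023,  0.1635    ]))]
```

View pics/fin.png

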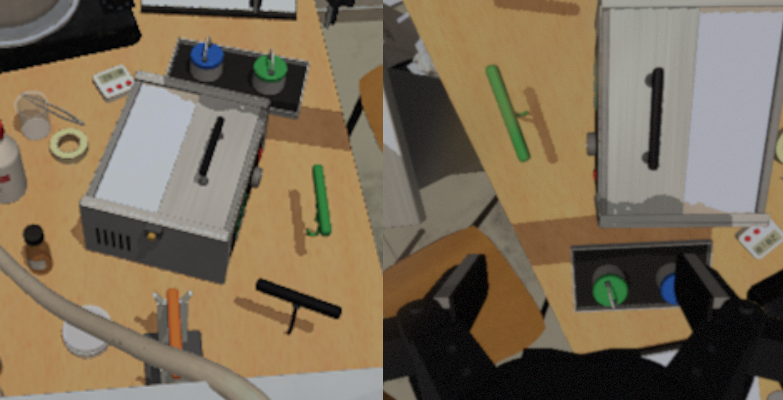

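Both canisters stand upright on the tray, the hook is in its stand, the cover is shut, and the other things on the bench haven't moved.

```bash
python3 -c "
from workcell import *
print(hand_in())"
```

```text
the job is handed in; nothing more can be done
None
```

The job is handed in: both canisters present (blue and green) stand upright on the cooling tray, the hook hangs in its stand, and the cover is shut against its stop; no verdict was returned.

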